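# Unload the thin glass tube, then hold the carousel's index plunger clear

## Robot

A 6-joint arm with a two-finger parallel gripper is mounted at the origin on the work surface. World frame = base frame: x ahead of the robot, y to its left, z up, the work surface at z = 0. Lengths are in mm, angles in rad, forces in N, time in s.
With the tool pointing down it reaches from about 275 to 1000 mm from the base axis. Payload 8.4 kg.
Tool frame: the origin (TCP) lies at the very end of the fingers, on their centre line; the grasp point (between the pads) lies 19 mm behind it; z points along the fingers, x is the direction in which the jaws open and shut, and the axes are right-handed (so a half turn about z gives the same grasp; the last joint's range is limited). The gripper opens to 85 mm and grips with 20 to 120 N. Pads are 22 mm wide; open, the fingers measure 114 mm over their backs; the gripper's body (76 mm by 85 mm) begins 54 mm behind the grasp point. The pads swing forward as they close: fully open they stand 13 mm farther back than shut.
Start: joints at [1.117, 0.353, 1.633, -0, 1.155, -0.002], TCP at [272.865, 562.292, 191.881] pointing down, gripper open.
Joint ranges: [-2.63, 2.63], [-0.92, 2.1], [0.06, 2.66], [-1.3, 4.44], [0, 2.69], [-3.02, 3.02]. Speed limits (rad/s): [2.22, 2.22, 2.79, 3.14, 3.14, 3.14].

## Interface

Orientations are given as [roll, pitch, yaw] about the fixed x, y, z axes, in that order (R = Rz(yaw) Ry(pitch) Rx(roll)).
In Python, from rig import r gives the robot as it stands. The module is installed in compiled form; this text tells all that it offers.
- The arm moves only by the tool apply_moves, never from a script. Its argument "targets" is a list that holds one entry, the list of rows, each a list of 7 numbers: the gripper's target within -1 to 1 (fully open at 1, half-way at 0, shut at -1), then the shift along the tool's x, y, z in cm, then the turn, a rotation vector about the tool's x, y, z in degrees. A call has 1 to 8 rows; each row is the pose to reach, as a shift and turn from the pose measured when the call began, along the tool's axes at that moment; what a row does not reach only later rows make up. A row lasts 1/10 s, in which the tool goes at most 50 mm and 8.59 degrees, less where a joint would pass 70% of its speed; a pose out of reach is approached as far as the arm can. A call with a gripper value outside its range is refused whole. The fingers move at their own pace and stop on an object; "newtons" is the grip in N (left out, the last holds). Time passes only in rows, so rows that repeat a pose let the fingers close. It gives the time, the measured TCP pose, the force and the opening at its end, in the units of the state.
- r.sense(): the state, without advancing time (a new reading comes with each control period).
- r.grab_frame(name): name is "side" or "top"; returns a dict with "pixels" (400x640x3 uint8, red, green, blue), "fov_y" (degrees; the focal length in pixels is half the picture's height over the tangent of half this angle, whatever the lens; pixels are square), "cx", "cy" (the principal point, pixels), "D" ([k1, k2, p1, p2, k3] as OpenCV has them; the pictures are not rectified), "R" (3x3) and "t" (3): a world point X has camera coordinates R X + t. Camera axes: x right, y down, z forward; pixel columns grow to the right and rows downward; lengths in mm; the calibration is good to about 2 mm. A picture is of the moment at which its call begins. There is no depth.
- r.sign_off(): hands the job in, once; it reports no verdict.
The state is a dict: "clock": time; "qpos": joint angles; "qvel": joint speeds; "joint_efforts": joint torques, N m; "eef_pos": TCP position; "tcp_rot": TCP orientation; "contact_force": force on the tool from outside, world axes, zero at the start; "wrist_torque": the same for the moment, N m; "opening": opening from 0.0 (shut) to 1.0 (fully open).
Only numpy, scipy, OpenCV 4.12 (cv2) and the standard library are available. Lean on these libraries where they do the work, as an engineer would, in place of code of your own. Each camera call takes 0.05 s, during which the arm holds its last target. There are 200 camera calls.

## Task

Take the thin amber glass tube with the orange cap out of the carousel and stand it fully down in the empty hole of the white rack, gently: squeeze it with no more than about 40 N, never ram it, and do not let it tip over. Only after that, and with the tube let go, grip the blue knob of the index plunger, pull it straight up all the way to its stop against the spring, and finish while still holding it there, so that the pin stays clear of its hole in the disc. Leave the other tubes and everything else on the bench where they are.

Things in the scene. Friction and masses are not known exactly. Their poses are not given: they have to be found in the camera images.
- glass_tube_mid (a point): the tube to move: thin amber glass, 16 mm across, 100 mm tall with its orange cap (the top 12 mm, 17 mm wide), about 30 g, loose and upright in one of the three carousel cups. The point is half-way up its axis, 50 mm above the foot; z points up along it. The glass is bare above the cup's rim, 31 mm below the point. Fingers may press it with up to 60 N each, the rack with up to 25 N.
- carousel: white base fixed to the bench, with an aluminium disc (190 mm across, top 45 mm above the bench; fixed here) that carries three grey cups, 26 mm wide outside, 18.6 mm inside, 19 mm deep: a tube must rise 25 mm to leave its cup, 110 mm to pass over the other tubes and the knob. Cup centres are 96 mm or more apart, 68 mm from the disc's centre. Origin under the disc's centre; the plunger and its column are on the -x side.
- rack_hole (a point): centre of the mouth of the empty hole in the fixed white rack, level with its flat top, 35 mm above the bench. Hole 21 mm wide, chamfered, 28 mm deep; with the tube fully down its mid point is 22 mm above this point. Rack 60 x 170 mm, long along this frame's y, empty hole at the +y end; two short blue-capped tubes (21 mm wide, 26 mm above the top) stand 55 and 110 mm away along -y.
- knob (a point): centre of the blue plunger knob: upright, round, 29 mm across, 26 mm high (13 mm above and below the point), pulled straight up. Below it, with the plunger home: a thin stem, a brass bushing (18 mm wide, top 27 mm below the point) and a steel bracket (32 mm wide, top 35 mm below the point) reaching in along this frame's x from a column on the -x side. The cups are on the +x side, 105 mm or more away.
- plunger (a joint): travel of the plunger in m: 0 = home, pin 10 mm deep in its hole in the disc; it grows as the knob is pulled up; the tip leaves the hole at 0.010; 0.014 = fully back against a hard stop. A spring pulls it home with about 4 N at 0 and 9 N at 0.014; let go, it snaps back.
- pin_tip (a point): lower tip of the plunger's steel pin (8 mm across), on the knob's axis, 100 mm below the knob's centre
- seat (a point): mouth of the pin's hole in the top of the disc, straight under the knob
- tube_b: bystander: opaque white plastic tube with a green cap, same size as the glass tube, standing in another carousel cup; stays there
- tube_c: bystander: a second white tube with a green cap, same as the first; stays there
- dishes: bystander: two stacked clear dishes, 90 mm across, 30 mm high, on the bench; origin at the underside
- tube_block: bystander: white tube block with a lid, 85 x 115 mm, 62 mm high; origin at the underside
- carton: bystander: blue carton, 110 x 160 mm, 100 mm high; origin at the underside
- reagent: bystander: amber bottle with a blue cap, 64 mm across, 130 mm high; origin at the underside
- beaker: bystander: clear glass cup, 68 mm across, 85 mm high; origin at the underside

How it is judged:
By the outcome, as a careful person would: the job done as asked, in the order asked, and still so for the second after the job is handed in, while the arm keeps its last pose, push and grip.
It also fails if it takes over 58 s, if anything falls off the work surface, if the arm or the gripper's body presses on something with over 40 N, if the wrist force passes 120 N, or if a joint passes its speed limit or range.

## Working session

There is one attempt and no reset: what is moved stays moved. The work goes in short steps, Python scripts to look and compute and a tool call to move; the robot and the scene stay as the last step left them, time stands still between calls to the robot, and variables do not carry over. Pictures are saved under pics/ and viewed, about 8 in all and at most 12, crops included, and the job is handed in when it is done.

Besides the shell and the picture viewer there is one more tool, called after "Request:" by a JSON object that holds its "api" and its "payload", one argument or row to a line. apply_moves: Moves the arm, as the interface text tells. Its arguments: {"type":"object","properties":{"targets":{"type":"array"},"newtons":{"type":"number"}},"required":["targets"]}

```bash
mkdir -p pics; python3 - <<'E'
from rig import r
import cv2,numpy as np,pickle
s=r.sense();print({k:np.round(v,3).tolist() for k,v in s.items()})
for n in("side","top"):
    f=r.grab_frame(n);pickle.dump(f,open(n+"0.pkl","wb"));cv2.imwrite(f"pics/{n}0.png",f["pixels"][:,:,::-1])
    print(n,{k:np.round(v,3).tolist() for k,v in f.items() if k!="pixels"}, (-f["R"].T@f["t"]).round())
E
```

```text
{'clock': 0.0, 'qpos': [1.117, 0.354, 1.634, 0.0, 1.155, -0.002], 'qvel': [0.001, -0.0, -0.001, -0.002, 0.001, -0.002], 'joint_efforts': [0.002, -60.523, -34.207, 0.0, 0.009, -0.0], 'eef_pos': [272.616, 561.793, 191.152], 'tcp_rot': [-3.142, 0.001, 1.119], 'contact_force': [-0.571, 0.361, 0.113], 'wrist_torque': [0.0, -0.032, -0.024], 'opening': 0.997}
side {'fov_y': 55.991, 'cx': 321.418, 'cy': 193.165, 'D': [0.017, 0.0, 0.0, 0.0, 0.0], 'R': [[0.69, -0.723, 0.022], [-0.385, -0.393, -0.835], [0.613, 0.568, -0.55]], 't': [-397.696, 321.811, 713.047]} [ -39. -566.  669.]
top {'fov_y': 55.765, 'cx': 318.968, 'cy': 197.634, 'D': [-0.038, 0.0, 0.0, 0.0, 0.0], 'R': [[0.029, -1.0, 0.001], [-0.984, -0.028, -0.177], [0.177, 0.005, -0.984]], 't': [-15.586, 592.911, 1228.789]} [ 367.   -4. 1314.]
```

View pics/side0.png

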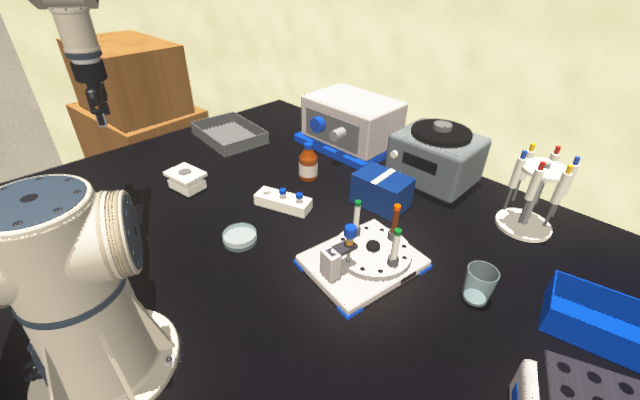

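View pics/top0.png

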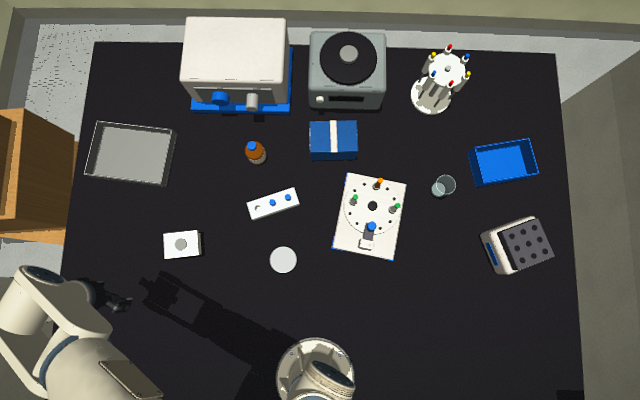

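The side view shows the orange cap at about (396,209), the knob at (350,231) and the rack's empty hole at about (265,194). In the top view they are at (379,183), (371,227) and (257,208). I'll enlarge these areas for exact pixels.

```bash
python3 - <<'E'
import cv2,numpy as np,pickle
S=pickle.load(open("side0.pkl","rb"))["pixels"][:,:,::-1];T=pickle.load(open("top0.pkl","rb"))["pixels"][:,:,::-1]
def c(im,x,y,w,h,k):
    o=cv2.resize(im[y:y+h,x:x+w],None,fx=k,fy=k,interpolation=cv2.INTER_CUBIC)
    for i in range(0,w,10):
        cv2.putText(o,str(x+i),(i*k,8),0,.3,(0,255,255));cv2.line(o,(i*k,10),(i*k,14),(0,255,255))
    for j in range(10,h,10):cv2.putText(o,str(y+j),(0,j*k+3),0,.3,(0,255,255))
    return o
a=np.hstack([c(T,330,170,80,95,5),c(S,310,190,80,95,5)])
a=np.hstack([c(T,330,170,80,60,5),c(T,240,180,65,60,6)[:300,:390]])
b=np.hstack([c(S,320,195,90,80,4),c(S,245,180,70,80,6)[:320,:420]])
W=max(a.shape[1],b.shape[1])
f=lambda m:np.hstack([m,np.zeros((m.shape[0],W-m.shape[1],3),np.uint8)])
o=np.vstack([f(a),f(b)]);cv2.imwrite("pics/z.png",o[:600,:800]);print(o.shape)
E
```

```text
(620, 790, 3)
```

View pics/z.png

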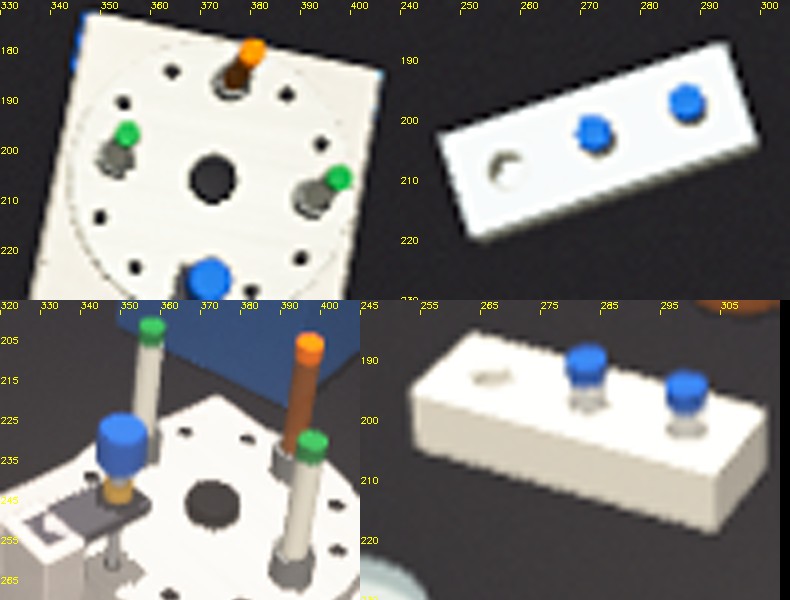

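```bash
cat > fit.py <<'E'
import cv2,numpy as np,pickle
from scipy.optimize import least_squares
def cam(f):
    F=200/np.tan(np.radians(f["fov_y"]/2));K=np.array([[F,0,f["cx"]],[0,F,f["cy"]],[0,0,1]])
    return lambda X:cv2.projectPoints(np.atleast_2d(X).astype(float),cv2.Rodrigues(np.array(f["R"]))[0],np.array(f["t"],float),K,np.array(f["D"],float))[0][:,0]
def cyl(c,R,h,n=48):
    a=np.linspace(0,2*np.pi,n,endpoint=False);p=np.c_[R*np.cos(a),R*np.sin(a),0*a]
    return np.vstack([p+c+[0,0,h/2],p+c-[0,0,h/2]])
def cen(P,c,R,h):
    hull=cv2.convexHull(P(cyl(np.array(c),R,h)).astype(np.float32));m=cv2.moments(hull);return np.array([m["m10"],m["m01"]])/m["m00"]
COL={"o":(5,18),"g":(50,80),"b":(100,125)}
def blob(im,col,box,smin=150,vmin=90):
    x0,y0,x1,y1=box;h=cv2.cvtColor(np.ascontiguousarray(im[y0:y1,x0:x1]),cv2.COLOR_RGB2HSV)
    lo,hi=COL[col];m=((h[...,0]>=lo)&(h[...,0]<=hi)&(h[...,1]>=smin)&(h[...,2]>=vmin)).astype(np.uint8)
    n,l,st,ce=cv2.connectedComponentsWithStats(m);i=1+np.argmax(st[1:,4]);return ce[i]+[x0,y0],st[i]
def tri(Ps,ps,R,h,x0):
    s=least_squares(lambda c:np.concatenate([cen(P,c,R,h)-p for P,p in zip(Ps,ps)]),x0,x_scale=10,diff_step=1e-4);return s.x,s.fun
E
python3 - <<'E'
from fit import *
S=pickle.load(open("side0.pkl","rb"));T=pickle.load(open("top0.pkl","rb"));Ps=[cam(S),cam(T)]
def go(n,col,bs,bt,R,h,x0,**k):
    p=[];
    for f,b in((S,bs),(T,bt)):
        c,st=blob(f["pixels"],col,b,**k);p.append(c);print(n,c.round(2),st)
    x,e=tri(Ps,p,R,h,x0);print(n,x.round(1),e.round(2));return x
o=go("orange",'o',(385,195,405,222),(370,172,388,192),8.5,12,[600,-60,150],vmin=200)
g1=go("g1",'g',(350,195,365,210),(345,185,362,205),8.5,12,[600,0,150],smin=100)
g2=go("g2",'g',(390,225,405,240),(390,200,405,215),8.5,12,[550,-100,150],smin=100)
k=go("knob",'b',(340,220,360,245),(360,215,385,238),14.5,26,[480,-50,150],smin=120,vmin=60)
b1=go("b1",'b',(277,185,290,200),(265,195,280,210),10.5,10,[580,120,50],smin=120,vmin=60)
b2=go("b2",'b',(293,190,308,203),(282,188,295,204),10.5,10,[590,70,50],smin=120,vmin=60)
d=(b1-b2)[:2];print("d12",np.linalg.norm(d)); print("hole",b1[:2]+d/np.linalg.norm(d)*55,np.degrees(np.arctan2(d[1],d[0])))
h=b1.copy();h[:2]+=d/np.linalg.norm(d)*55;h[2]=35
print("hole px",[P(h).round(1) for P in Ps])
c=(o+g1+g2)/3
print("cups",[np.linalg.norm((a-b)[:2]).round(1) for a,b in((o,g1),(o,g2),(g1,g2))])
E
```

```text
orange [397.04 207.21] [ 9  8  7  8 28]
orange [379.44 180.33] [8 6 5 5 9]
orange [ 639.6 -190.4  139. ] [-0.14  0.02  0.14 -0.12]
g1 [357.5 202. ] [ 5  4  6  7 38]
g1 [354.95 196.45] [ 8  9  5  6 20]
g1 [654.5   0.   44.5] [-17.09   2.47 -35.02 -15.96]
g2 [397.48 230.98] [ 4  2  8  9 50]
g2 [397.25 205.25] [ 5  3  5  5 20]
g2 [ 559.8 -245.5  142. ] [ 0.01 -0.   -0.02  0.01]
knob [349.77 230.41] [  4   3  13  16 168]
knob [370.92 225.98] [ 7  7  9  9 66]
knob [ 492.8 -163.8  134.9] [ 0.01 -0.   -0.01  0.01]
b1 [282.23 190.08] [ 2  2  7  7 39]
b1 [271.78 201.7 ] [ 4  4  6  6 27]
b1 [573.5 160.6  56.6] [ 0.11 -0.01 -0.08  0.09]
b2 [298.9  194.64] [ 3  2  7  7 39]
b2 [287.32 196.68] [ 3  6  6  6 28]
b2 [592.6 108.7  56. ] [ 0.04 -0.   -0.03  0.03]
d12 55.20783386267369
hole [554.50449291 212.17163552] 110.21115482171275
hole px [array([[266.7, 191.8]]), array([[257.2, 207.9]])]
cups [np.float64(191.0), np.float64(97.0), np.float64(263.2)]
```

```bash
python3 - <<'E'
from fit import *
S=pickle.load(open("side0.pkl","rb"));T=pickle.load(open("top0.pkl","rb"));Ps=[cam(S),cam(T)]
def go(n,col,bs,bt,x0,**k):
    p=[blob(f["pixels"],col,b,**k) for f,b in((S,bs),(T,bt))]
    x,e=tri(Ps,[q[0] for q in p],8.5,12,x0);print(n,k,[q[0].round(2) for q in p],[q[1][4] for q in p],x.round(1),e.round(2));return x
for v in (120,150,175,190):
  o=go("orange",'o',(385,195,405,222),(370,172,388,192),[600,-160,150],vmin=v)
for s in (80,110):
  g1=go("g1",'g',(350,195,365,210),(345,185,362,205),[600,-150,150],smin=s,vmin=60)
  g2=go("g2",'g',(390,225,405,240),(390,200,405,215),[550,-200,150],smin=s,vmin=60)
h=cv2.cvtColor(S["pixels"][204:216,388:405],cv2.COLOR_RGB2HSV);print(h[...,2]);print(h[...,0])
h=cv2.cvtColor(T["pixels"][176:190,372:386],cv2.COLOR_RGB2HSV);print(h[...,2])
E
```

```text
orange {'vmin': 120} [array([396.35, 212.45]), array([379.36, 180.73])] [np.int32(83), np.int32(11)] [ 640.8 -191.3  123.2] [ 0.27 -0.05 -0.28  0.23]
orange {'vmin': 150} [array([396.86, 207.76]), array([379.44, 180.33])] [np.int32(37), np.int32(9)] [ 639.7 -190.4  137.3] [-0.05  0.01  0.05 -0.04]
orange {'vmin': 175} [array([396.76, 207.56]), array([379.44, 180.33])] [np.int32(34), np.int32(9)] [ 639.5 -190.2  137.9] [-0.02  0.    0.02 -0.02]
orange {'vmin': 190} [array([397.03, 207.4 ]), array([379.44, 180.33])] [np.int32(30), np.int32(9)] [ 639.7 -190.5  138.4] [-0.13  0.02  0.13 -0.11]
g1 {'smin': 80, 'vmin': 60} [array([357.44, 202.08]), array([354.96, 196.39])] [np.int32(39), np.int32(23)] [ 583.8 -111.7  142.6] [ 0.13 -0.02 -0.12  0.11]
g2 {'smin': 80, 'vmin': 60} [array([397.55, 231.09]), array([397.29, 205.  ])] [np.int32(58), np.int32(24)] [ 560.5 -245.6  141.4] [ 0.09 -0.01 -0.1   0.08]
g1 {'smin': 110, 'vmin': 60} [array([357.5, 202. ]), array([354.95, 196.45])] [np.int32(38), np.int32(20)] [ 583.7 -111.8  142.9] [ 0.08 -0.01 -0.07  0.07]
g2 {'smin': 110, 'vmin': 60} [arr
[... 1957 characters left out ...]
3 226 233 200 163 178 247 255 255 190  31  34  33]
 [248 247 248 251 253 240 248 255 255 255 239 158  92  36]
 [246 246 247 249 255 220 240 254 252 252 253 248 240 233]
 [246 246 248 252 223 130 240 255 254 252 245 242 243 244]
 [248 251 243 204 133  88 132 215 238 238 242 246 247 244]
 [249 234 168 104  73  68  79 111 146 231 249 246 245 245]
 [233 172 108  73  80  74  71  74 185 245 249 247 246 247]
 [198 116 103  73  77  75  73  72 170 240 246 245 245 246]
 [153 143 136  70  76  75  66  71 222 249 245 245 245 246]
 [185 106 123  87  70  75  63  77 228 249 245 244 246 252]
 [200  69 107 168 166 173 143 121 232 250 246 246 249 205]
 [251 182  56  65  75  75 169 240 250 248 246 247 251 194]]
```

```bash
sed -i 's/"o":(5,18)/"o":(4,24)/' fit.py; python3 - <<'E'
from fit import *
S=pickle.load(open("side0.pkl","rb"));T=pickle.load(open("top0.pkl","rb"));Ps=[cam(S),cam(T)]
for v in (150,165,185):
    p=[blob(f["pixels"],'o',b,vmin=v) for f,b in((S,(385,195,405,222)),(T,(370,172,388,192)))]
    x,e=tri(Ps,[q[0] for q in p],8.5,12,[600,-160,150]);print([q[0].round(2) for q in p],[q[1][4] for q in p],x.round(1),e.round(2))
g1=np.array([583.8,-111.7]);g2=np.array([560.2,-245.7]);k=np.array([492.8,-163.8])
# disc: fit centre with cups 68mm
for X in (x[:2],):
  s=least_squares(lambda c:[np.linalg.norm(a-c)-68 for a in(X,g1,g2)],[570,-180]);print(s.x,s.fun,np.linalg.norm(X-g1),np.linalg.norm(X-g2),np.linalg.norm(g1-g2), np.linalg.norm(k-s.x),[np.linalg.norm(k-a) for a in(X,g1,g2)])
  d=s.x-k;print("carousel +x dir deg",np.degrees(np.arctan2(d[1],d[0])))
E
```

```text
[array([396.96, 207.12]), array([380.09, 179.91])] [np.int32(48), np.int32(22)] [ 639.8 -191.1  139.7] [ 0.25 -0.04 -0.26  0.21]
[array([396.91, 207.02]), array([380.09, 179.91])] [np.int32(46), np.int32(22)] [ 639.7 -191.   140. ] [ 0.26 -0.04 -0.27  0.22]
[array([397.1 , 206.76]), array([380.09, 179.91])] [np.int32(41), np.int32(22)] [ 639.7 -191.1  140.8] [ 0.18 -0.03 -0.18  0.15]
[ 572.83610122 -178.84725709] [0.00091009 0.03646971 0.03646293] 97.14651077290695 96.4346462646891 136.0623386540155 81.43830452696389 [np.float64(149.4389094942294), np.float64(104.8590005674286), np.float64(106.06776136036812)]
carousel +x dir deg -10.647652726563482
```

```bash
cat > d.py <<'E'
import sys,numpy as np
from rig import r
from scipy.spatial.transform import Rotation as Ro
def go(x,y,z,yaw):
    s=r.sense();R=Ro.from_euler("xyz",s["tcp_rot"]);p=np.array(s["eef_pos"])
    T=Ro.from_euler("xyz",[np.pi,0,np.radians(yaw)])
    print("clk",round(s["clock"],2),"tcp",p.round(1),"rpy",np.degrees(s["tcp_rot"]).round(1),"F",np.round(s["contact_force"],1),"open",round(s["opening"],3))
    print("shift cm",(R.inv().apply(np.array([x,y,z])-p)/10).round(2),"turn",np.degrees((R.inv()*T).as_rotvec()).round(2))
if len(sys.argv)>4: go(*map(float,sys.argv[1:5]))
E
python3 d.py 640 -191 260 20.2
```

```text
clk 0.1 tcp [272.6 561.9 191.2] rpy [-1.80e+02  1.00e-01  6.41e+01] F [-0.4 -0.3 -0.1] open 1.001
shift cm [-51.7   65.92  -6.81] turn [3.000e-02 7.000e-02 4.391e+01]
```

Request:
{"api": "apply_moves", "payload": {
  "targets": [
    [[1,0,0,-5,0,0,0],[1,-2,3,-7,0,0,6],[1,-5,6.5,-7,0,0,12],[1,-8,10,-7,0,0,18],[1,-11,14,-7,0,0,24],[1,-14,18,-7,0,0,30],[1,-17,22,-7,0,0,37],[1,-20,26,-7,0,0,43.9]]
  ]
}}

```text
clock: 0.9
eef_pos: [419.6, 266.5, 261.4]
tcp_rot: [3.141, 0.001, 0.348]
contact_force: [0.6, 0.9, 0.7]
opening: 1.0
```

```bash
python3 d.py 640 -191 260 20.2
```

```text
clk 0.9 tcp [419.6 266.5 261.4] rpy [1.799e+02 1.000e-01 1.990e+01] F [0.6 0.9 0.7] open 1.0
shift cm [ 5.1  50.53  0.18] turn [ 0.05  0.05 -0.25]
```

Request:
{"api": "apply_moves", "payload": {
  "targets": [
    [[1,0.5,4.5,0,0,0,0],[1,1,9,0,0,0,0],[1,1.5,13.5,0,0,0,0],[1,2,18,0,0,0,0],[1,2.5,23,0,0,0,0],[1,3,28,0,0,0,0],[0.6,3.5,33,0,0,0,0],[0.4,4,37,0,0,0,-0.25]]
  ]
}}

```text
clock: 1.7
eef_pos: [583.9, -70.2, 261.4]
tcp_rot: [3.141, 0.001, 0.352]
contact_force: [0.3, 1.4, 0.1]
opening: 0.707
```

```bash
python3 d.py 640 -191 230 20.2
```

```text
clk 1.7 tcp [583.9 -70.2 261.4] rpy [1.799e+02 1.000e-01 2.010e+01] F [0.3 1.4 0.1] open 0.707
shift cm [ 1.11 13.27  3.15] turn [ 0.06  0.08 -0.05]
```

Request:
{"api": "apply_moves", "payload": {
  "targets": [
    [[0.4,0.4,4.5,0,0,0,0],[0.4,0.8,9,0,0,0,0],[0.4,1.1,12,1,0,0,0],[0.4,1.1,13.3,2,0,0,0],[0.4,1.1,13.3,3.1,0,0,0],[0.4,1.1,13.3,3.1,0,0,0]]
  ]
}}

```text
clock: 2.3
eef_pos: [638.3, -190.0, 227.9]
tcp_rot: [-3.139, 0.005, 0.352]
contact_force: [-0.0, -0.0, 0.4]
opening: 0.701
```

```bash
python3 d.py 640 -191 86 20.2; python3 - <<'E'
from rig import r
import cv2,numpy as np
S=r.grab_frame("side")["pixels"][:,:,::-1];T=r.grab_frame("top")["pixels"][:,:,::-1]
c=lambda im,x,y,w,h,k:cv2.resize(im[y:y+h,x:x+w],None,fx=k,fy=k,interpolation=cv2.INTER_CUBIC)
cv2.imwrite("pics/a.png",np.hstack([c(S,330,150,100,130,4),c(T,335,140,90,130,4)]))
E
```

```text
clk 2.3 tcp [ 638.3 -190.   227.9] rpy [-179.9    0.3   20.1] F [-0.  -0.   0.4] open 0.701
shift cm [ 0.19  0.19 14.19] turn [-0.12  0.26 -0.05]
```

View pics/a.png

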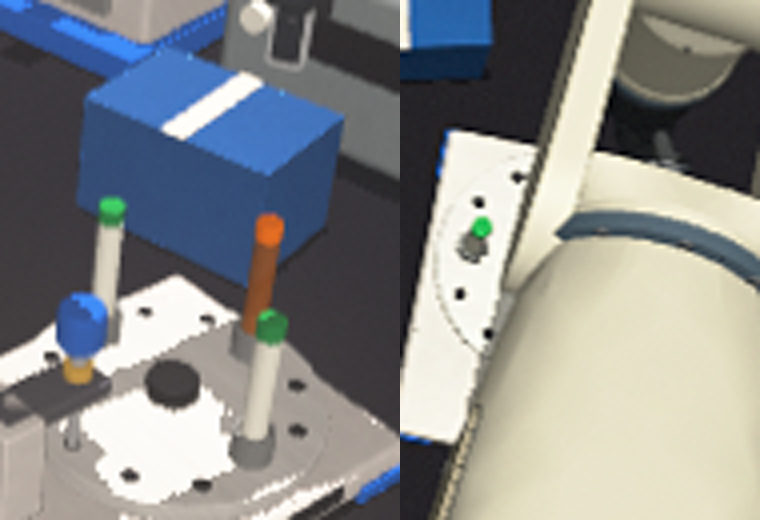

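The pre-grasp views show all tubes undisturbed, with the arm above the crop in the side view and covering the tube in the top view. I'll descend now.

Request:
{"api": "apply_moves", "payload": {
  "newtons": 25,
  "targets": [
    [[0.4,0.2,0.2,3,0,0.2,0],[0.4,0.2,0.2,6,0,0.2,0],[0.4,0.2,0.2,8,0,0.2,0],[0.4,0.2,0.2,10,0,0.2,0],[0.4,0.2,0.2,11.5,0,0.2,0],[0.4,0.2,0.2,13,0,0.2,0],[0.4,0.2,0.2,13.7,0,0.2,0],[0.4,0.2,0.2,13.9,0,0.2,0]]
  ]
}}

```text
clock: 3.2
eef_pos: [641.5, -190.7, 90.7]
tcp_rot: [-3.141, -0.001, 0.353]
contact_force: [0.0, -1.1, -0.3]
opening: 0.702
```

```bash
python3 d.py 640 -191 86 20.2; python3 - <<'E'
from rig import r
import cv2,numpy as np,pickle
f=r.grab_frame("side");pickle.dump(f,open("s1.pkl","wb"));S=f["pixels"][:,:,::-1]
c=lambda im,x,y,w,h,k:cv2.resize(im[y:y+h,x:x+w],None,fx=k,fy=k,interpolation=cv2.INTER_CUBIC)
cv2.imwrite("pics/b.png",c(S,340,150,100,100,6))
E
```

```text
clk 3.2 tcp [ 641.5 -190.7   90.7] rpy [-180.    -0.    20.2] F [ 0.  -1.1 -0.3] open 0.702
shift cm [-0.15 -0.02  0.47] turn [-0.03 -0.05  0.03]
```

View pics/b.png

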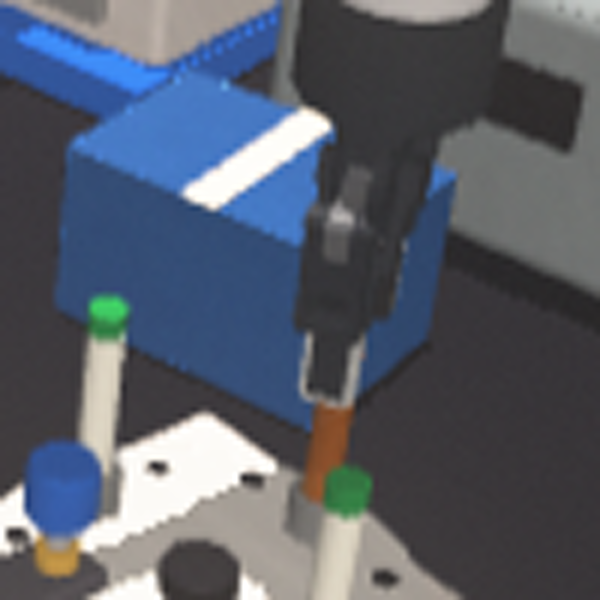

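The fingers straddle the amber tube, with the near finger at crop (335,370) and the tube below it at (330,440). Next I close.

Request:
{"api": "apply_moves", "payload": {
  "newtons": 25,
  "targets": [
    [[0.4,-0.12,0,0.3,0,0,0],[0,-0.12,0,0.3,0,0,0],[-0.3,-0.12,0,0.3,0,0,0],[-0.6,-0.12,0,0.3,0,0,0],[-0.8,-0.12,0,0.3,0,0,0],[-1,-0.12,0,0.3,0,0,0],[-1,-0.12,0,0.3,0,0,0],[-1,-0.12,0,0.3,0,0,0]]
  ]
}}

```text
clock: 4.05
eef_pos: [640.8, -191.4, 88.4]
tcp_rot: [3.141, -0.002, 0.353]
contact_force: [-0.9, -0.6, 3.9]
opening: 0.183
```

```bash
python3 d.py 640 -191 200 20.2
```

```text
clk 4.05 tcp [ 640.8 -191.4   88.4] rpy [ 1.80e+02 -1.00e-01  2.02e+01] F [-0.9 -0.6  3.9] open 0.183
shift cm [ -0.04  -0.06 -11.16] turn [ 0.01 -0.09  0.02]
```

Request:
{"api": "apply_moves", "payload": {
  "targets": [
    [[-1,0,0,-0.5,0,0,0],[-1,0,0,-1.5,0,0,0],[-1,0,0,-3,0,0,0],[-1,0,0,-5,0,0,0],[-1,0,0,-7.5,0,0,0],[-1,0,0,-10,0,0,0],[-1,0,0,-12,0,0,0],[-1,0,0,-13,0,0,0]]
  ]
}}

```text
clock: 4.85
eef_pos: [641.6, -191.8, 221.9]
tcp_rot: [3.139, -0.005, 0.353]
contact_force: [0.2, 0.3, -0.2]
opening: 0.186
```

```bash
python3 d.py 554.5 212.2 215 20.2; python3 - <<'E'
from rig import r
import cv2,numpy as np,pickle
f=r.grab_frame("side");pickle.dump(f,open("s2.pkl","wb"));S=f["pixels"][:,:,::-1]
c=lambda im,x,y,w,h,k:cv2.resize(im[y:y+h,x:x+w],None,fx=k,fy=k,interpolation=cv2.INTER_CUBIC)
cv2.imwrite("pics/c.png",c(S,340,120,100,120,5))
E
```

```text
clk 4.85 tcp [ 641.6 -191.8  221.9] rpy [179.9  -0.3  20.2] F [ 0.2  0.3 -0.2] open 0.186
shift cm [  5.78 -40.92   0.61] turn [ 0.15 -0.27  0.02]
```

View pics/c.png

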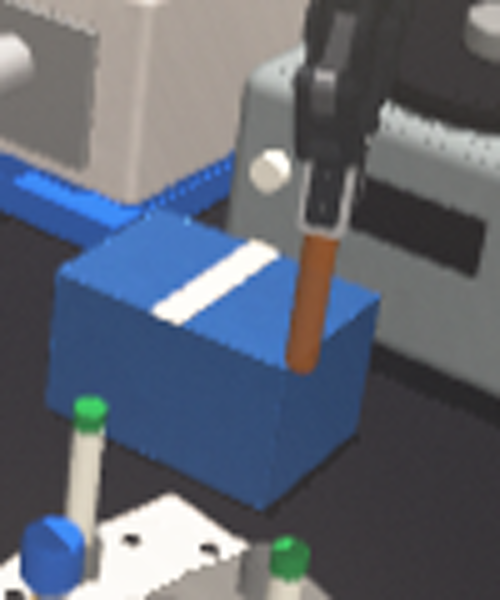

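The tube hangs from the gripper. Its lower edge is at about crop (301,373), which is side pixel (400.2,194.6), and it leaves the fingers at crop (319,237). I'll work out the foot height and tilt from these.

```bash
python3 - <<'E'
from fit import *
f=pickle.load(open("s2.pkl","rb"));P=cam(f)
for z in (175,180,185): print(z,P(cyl(np.array([641.,-191.5,z]),8,.1)).max(0).round(1),"axis",P([641,-191.5,z]).round(1))
im=f["pixels"];h=cv2.cvtColor(im,cv2.COLOR_RGB2HSV)
for y in range(166,198,2):
    m=np.where((h[y,385:415,0]<22)&(h[y,385:415,1]>120)&(h[y,385:415,2]>70))[0]
    if len(m):print(y,m.min()+385,m.max()+385,(m.mean()+385).round(1))
for z in(180,190,200,210,220):print(z,P([641,-191.5,z]).round(1))
E
```

```text
175 [403.  196.8] axis [[399.6 194.9]]
180 [403.3 195. ] axis [[399.9 193.2]]
185 [403.6 193.3] axis [[400.2 191.4]]
168 401 407 404.0
170 401 406 403.5
172 400 406 403.0
174 400 405 402.5
176 400 405 402.5
178 399 404 401.5
180 399 404 401.5
182 399 404 401.5
184 398 403 400.5
186 398 403 400.5
188 398 403 400.5
190 398 403 400.5
192 398 402 400.0
180 [[399.9 193.2]]
190 [[400.5 189.7]]
200 [[401.  186.1]]
210 [[401.6 182.5]]
220 [[402.2 178.8]]
```

Foot height is about 180 mm, so the TCP sits about 41 mm above the foot, and the tube is upright. Carrying it to the rack.

Request:
{"api": "apply_moves", "payload": {
  "targets": [
    [[-1,0.2,-1.5,0,0,0,0],[-1,0.7,-5,0,0,0,0],[-1,1.3,-9,0,0,0,0],[-1,2,-14,0,0,0,0],[-1,2.7,-19,0,0,0,0],[-1,3.4,-24,0,0,0,0],[-1,4.1,-29,0,0,0,0],[-1,4.7,-33,0,0,0,0]]
  ]
}}

```text
clock: 5.7
eef_pos: [569.7, 136.9, 220.7]
tcp_rot: [3.139, -0.004, 0.354]
contact_force: [0.7, 0.6, 0.1]
opening: 0.186
```

```bash
python3 d.py 554.5 212.2 150 20.2
```

```text
clk 5.7 tcp [569.7 136.9 220.7] rpy [179.9  -0.2  20.3] F [0.7 0.6 0.1] open 0.186
shift cm [ 1.15 -7.6   7.05] turn [ 0.13 -0.21  0.06]
```

Request:
{"api": "apply_moves", "payload": {
  "targets": [
    [[-1,0.5,-3,0,0.1,-0.2,0],[-1,0.9,-6,0,0.1,-0.2,0],[-1,1.15,-7.4,1,0.1,-0.2,0],[-1,1.15,-7.6,3,0.1,-0.2,0],[-1,1.15,-7.6,6,0.1,-0.2,0],[-1,1.15,-7.6,9,0.1,-0.2,0],[-1,1.15,-7.6,11.2,0.1,-0.2,0],[-1,1.15,-7.6,12.2,0.1,-0.2,0]]
  ]
}}

```text
clock: 6.5
eef_pos: [552.2, 211.2, 95.2]
tcp_rot: [3.141, 0.005, 0.354]
contact_force: [-0.3, 0.7, 0.8]
opening: 0.181
```

```bash
python3 d.py 554.5 212.2 48 20.2; python3 - <<'E'
from fit import *
from rig import r
f=r.grab_frame("side");g=r.grab_frame("top");pickle.dump((f,g),open("s3.pkl","wb"))
P=cam(f);print("foot expected",P([554.5,212.2,56]).round(1),"hole",P([554.5,212.2,35]).round(1))
c=lambda im,x,y,w,h,k:cv2.resize(im[y:y+h,x:x+w,::-1],None,fx=k,fy=k,interpolation=cv2.INTER_CUBIC)
cv2.imwrite("pics/d.png",np.hstack([c(f["pixels"],240,140,70,90,6),c(g["pixels"],235,160,60,90,6)]))
E
```

```text
clk 6.5 tcp [552.2 211.2  95.2] rpy [180.    0.3  20.3] F [-0.3  0.7  0.8] open 0.181
shift cm [ 0.27 -0.02  4.72] turn [0.04 0.28 0.06]
foot expected [[266.3 186. ]] hole [[266.7 191.8]]
```

View pics/d.png

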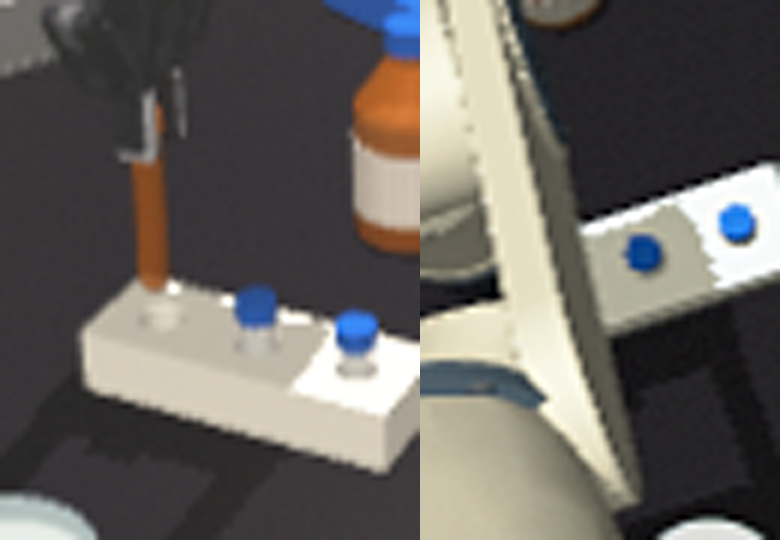

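The foot is at about side pixel (265.3,188) and the hole mouth at (266.7,193), and both match my prediction within about 1 mm once the 2.7 mm shift is made. I'll correct that and descend slowly.

Request:
{"api": "apply_moves", "payload": {
  "targets": [
    [[-1,0.27,0,0,0,0.25,0],[-1,0.27,0,0,0,0.25,0],[-1,0.27,0,0.7,0,0.25,0],[-1,0.27,0,1.3,0,0.25,0],[-1,0.27,0,1.8,0,0.25,0],[-1,0.27,0,2.2,0,0.25,0],[-1,0.27,0,2.6,0,0.25,0],[-1,0.27,0,2.8,0,0.25,0]]
  ]
}}

```text
clock: 7.4
eef_pos: [555.3, 212.3, 68.0]
tcp_rot: [3.141, -0.0, 0.354]
contact_force: [-0.1, 0.5, -0.7]
opening: 0.186
```

```bash
python3 d.py 554.5 212.2 48 20.2
```

```text
clk 7.4 tcp [555.3 212.3  68. ] rpy [180.   -0.   20.3] F [-0.1  0.5 -0.7] open 0.186
shift cm [-0.08 -0.02  2.  ] turn [ 0.03 -0.01  0.06]
```

Request:
{"api": "apply_moves", "payload": {
  "targets": [
    [[-1,-0.06,0,0.4,0,0,0],[-1,-0.06,0,0.8,0,0,0],[-1,-0.06,0,1.1,0,0,0],[-1,-0.06,0,1.4,0,0,0],[-1,-0.06,0,1.6,0,0,0],[-1,-0.06,0,1.75,0,0,0],[-1,-0.06,0,1.8,0,0,0],[-1,-0.06,0,1.8,0,0,0]]
  ]
}}

```text
clock: 8.2
eef_pos: [554.8, 212.1, 50.0]
tcp_rot: [3.141, -0.0, 0.354]
contact_force: [-0.1, -0.8, -0.6]
opening: 0.185
```

```bash
python3 d.py 554.5 212.2 48 20.2
```

```text
clk 8.2 tcp [554.8 212.1  50. ] rpy [180.   -0.   20.3] F [-0.1 -0.8 -0.6] open 0.185
shift cm [-0.02 -0.02  0.2 ] turn [ 0.03 -0.01  0.05]
```

Continuing down in 1 mm steps until I feel the floor.

Request:
{"api": "apply_moves", "payload": {
  "targets": [
    [[-1,0,0,0.05,0,0,0],[-1,0,0,0.1,0,0,0],[-1,0,0,0.15,0,0,0],[-1,0,0,0.2,0,0,0],[-1,0,0,0.2,0,0,0]]
  ]
}}

```text
clock: 8.7
eef_pos: [554.7, 212.1, 47.9]
tcp_rot: [3.141, -0.0, 0.354]
contact_force: [-0.4, -0.1, -0.8]
opening: 0.184
```

Request:
{"api": "apply_moves", "payload": {
  "targets": [
    [[-1,0,0,0.05,0,0,0],[-1,0,0,0.1,0,0,0],[-1,0,0,0.1,0,0,0]]
  ]
}}

```text
clock: 9.0
eef_pos: [555.1, 212.2, 47.3]
tcp_rot: [3.141, -0.001, 0.354]
contact_force: [-1.0, -0.2, 3.3]
opening: 0.19
```

Request:
{"api": "apply_moves", "payload": {
  "targets": [
    [[-1,-0.04,0,0.03,0,0,0],[-1,-0.04,0,0.05,0,0,0],[-1,-0.04,0,0.05,0,0,0]]
  ]
}}

```text
clock: 9.3
eef_pos: [555.0, 212.2, 47.3]
tcp_rot: [3.141, -0.001, 0.354]
contact_force: [-1.0, -0.3, 6.0]
opening: 0.186
```

The floor is reached at 6 N with no further motion. Opening slowly.

Request:
{"api": "apply_moves", "payload": {
  "targets": [
    [[-0.6,0,0,-0.03,0,0,0],[-0.5,0,0,-0.03,0,0,0],[-0.4,0,0,-0.03,0,0,0],[-0.2,0,0,-0.03,0,0,0],[0,0,0,-0.03,0,0,0],[0.2,0,0,-0.03,0,0,0],[0.4,0,0,-0.03,0,0,0],[0.4,0,0,-0.03,0,0,0]]
  ]
}}

```text
clock: 10.1
eef_pos: [555.0, 212.2, 47.6]
tcp_rot: [3.141, -0.001, 0.354]
contact_force: [0.5, -0.3, 0.2]
opening: 0.694
```

Request:
{"api": "apply_moves", "payload": {
  "targets": [
    [[0.4,0,0,-1,0,0,0],[0.4,0,0,-3,0,0,0],[0.4,0,0,-5,0,0,0],[0.4,0,0,-8,0,0,0],[0.4,0,0,-11,0,0,0],[0.4,0,0,-14,0,0,0],[0.4,0,0,-17,0,0,0],[0.4,0,0,-18,0,0,0]]
  ]
}}

```text
clock: 10.9
eef_pos: [556.3, 212.7, 231.8]
tcp_rot: [3.141, -0.007, 0.354]
contact_force: [0.9, -0.2, 0.2]
opening: 0.697
```

```bash
python3 d.py 492.8 -163.8 230 79.4; python3 - <<'E'
from fit import *
from rig import r
f=r.grab_frame("side");g=r.grab_frame("top");pickle.dump((f,g),open("s4.pkl","wb"))
P=cam(f);print("cap expected",cen(P,[554.5,212.2,101],8.5,12).round(1),"blob",blob(f["pixels"],'o',(255,150,280,195),vmin=150))
c=lambda im,x,y,w,h,k:cv2.resize(im[y:y+h,x:x+w,::-1],None,fx=k,fy=k,interpolation=cv2.INTER_CUBIC)
cv2.imwrite("pics/e.png",np.hstack([c(f["pixels"],240,130,70,90,6)]))
E
```

```text
clk 10.9 tcp [556.3 212.7 231.8] rpy [180.   -0.4  20.3] F [ 0.9 -0.2  0.2] open 0.697
shift cm [-18.99  33.13   0.06] turn [  0.23  -0.35 -59.15]
cap expected [265.4 173.2] blob (array([265.03333333, 173.9       ]), array([ 8, 21,  5,  7, 30], dtype=int32))
```

View pics/e.png

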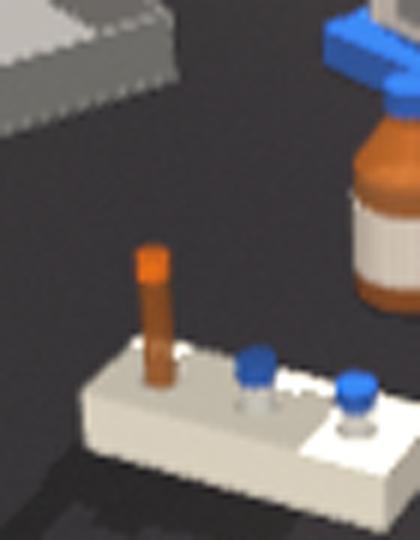

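The tube stands fully down and upright in the hole. Its cap is at (265.0,173.9) against (265.4,173.2) expected when seated. On to the knob.

Request:
{"api": "apply_moves", "payload": {
  "targets": [
    [[0.6,-2.3,4,0,0,0,-7.5],[0.6,-4.6,8,0,0,0,-15],[0.6,-7,12,0,0,0,-22.5],[0.6,-9.3,16,0,0,0,-30],[0.6,-11.6,20,0,0,0,-37.5],[0.6,-14,24,0,0,0,-45],[0.6,-16,28,0,0,0,-52],[0.6,-18,31.5,0,0,0,-59]]
  ]
}}

```text
clock: 11.8
eef_pos: [494.4, -147.1, 227.3]
tcp_rot: [3.139, -0.002, 1.388]
contact_force: [0.0, 0.4, -0.5]
opening: 0.801
```

```bash
python3 d.py 492.8 -163.8 180 79.4
```

```text
clk 11.8 tcp [ 494.4 -147.1  227.3] rpy [ 1.799e+02 -1.000e-01  7.950e+01] F [ 0.   0.4 -0.5] open 0.801
shift cm [-1.68  0.14  4.72] turn [ 0.14 -0.13  0.12]
```

Request:
{"api": "apply_moves", "payload": {
  "targets": [
    [[0.6,-0.8,0.1,1,0.1,-0.1,0],[0.6,-1.5,0.14,2,0.1,-0.1,0],[0.6,-1.68,0.14,3.5,0.1,-0.1,0],[0.6,-1.68,0.14,4.7,0.1,-0.1,0],[0.6,-1.68,0.14,4.7,0.1,-0.1,0]]
  ]
}}

```text
clock: 12.3
eef_pos: [491.3, -162.3, 177.6]
tcp_rot: [-3.138, -0.001, 1.388]
contact_force: [0.7, 0.4, -0.4]
opening: 0.801
```

```bash
python3 d.py 492.8 -163.8 117 79.4; python3 - <<'E'
from fit import *
from rig import r
f=r.grab_frame("side")
print(blob(f["pixels"],'b',(335,215,365,245),smin=120,vmin=50))
c=lambda im,x,y,w,h,k:cv2.resize(im[y:y+h,x:x+w,::-1],None,fx=k,fy=k,interpolation=cv2.INTER_CUBIC)
cv2.imwrite("pics/f.png",c(f["pixels"],310,160,110,110,5))
E
```

```text
clk 12.3 tcp [ 491.3 -162.3  177.6] rpy [-1.798e+02 -1.000e-01  7.950e+01] F [ 0.7  0.4 -0.4] open 0.801
shift cm [-0.13  0.2   6.06] turn [-0.22 -0.08  0.12]
(array([349.85443038, 230.80379747]), array([  9,   9,  13,  15, 158], dtype=int32))
```

View pics/f.png

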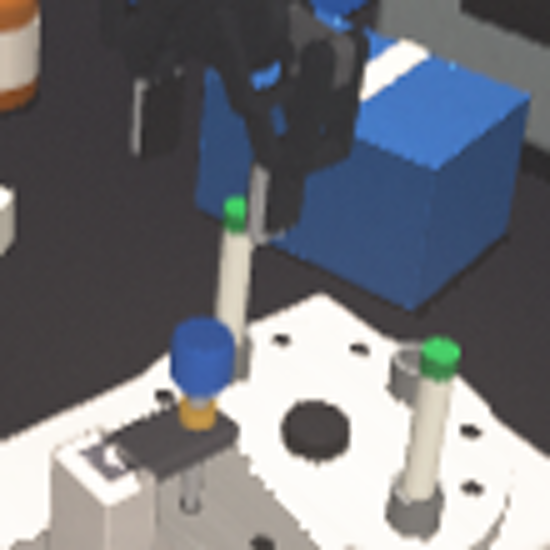

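The two fingers, at crop (155,130) and (275,200), straddle the knob's axis, with the knob at crop (203,357). Descending.

Request:
{"api": "apply_moves", "payload": {
  "newtons": 40,
  "targets": [
    [[0.6,-0.13,0.2,1,-0.2,0,0.1],[0.6,-0.13,0.2,2.3,-0.2,0,0.1],[0.6,-0.13,0.2,3.6,-0.2,0,0.1],[0.6,-0.13,0.2,4.8,-0.2,0,0.1],[0.6,-0.13,0.2,5.6,-0.2,0,0.1],[0.6,-0.13,0.2,6,-0.2,0,0.1],[0.6,-0.13,0.2,6,-0.2,0,0.1]]
  ]
}}

```text
clock: 13.05
eef_pos: [493.4, -164.1, 118.2]
tcp_rot: [3.141, -0.001, 1.386]
contact_force: [0.2, 0.5, 1.1]
opening: 0.796
```

```bash
python3 d.py 492.8 -163.8 117 79.4
```

```text
clk 13.05 tcp [ 493.4 -164.1  118.2] rpy [ 1.80e+02 -1.00e-01  7.94e+01] F [0.2 0.5 1.1] open 0.796
shift cm [ 0.01 -0.06  0.12] turn [ 0.02 -0.07  0.03]
```

Request:
{"api": "apply_moves", "payload": {
  "newtons": 40,
  "targets": [
    [[0.3,0,-0.05,0.1,0,0,0],[0,0,-0.05,0.1,0,0,0],[-0.2,0,-0.05,0.1,0,0,0],[-0.4,0,-0.05,0.1,0,0,0],[-0.6,0,-0.05,0.1,0,0,0],[-1,0,-0.05,0.1,0,0,0],[-1,0,-0.05,0.1,0,0,0]]
  ]
}}

```text
clock: 13.75
eef_pos: [492.9, -164.0, 117.3]
tcp_rot: [3.141, -0.001, 1.386]
contact_force: [0.5, 1.1, 0.4]
opening: -0.003
```

The gripper closed fully with no force, so the knob isn't between the pads. I'll look.

```bash
python3 d.py 492.8 -163.8 117 79.4; python3 - <<'E'
from fit import *
from rig import r
f=r.grab_frame("side");g=r.grab_frame("top");pickle.dump((f,g),open("s5.pkl","wb"))
print(cam(f)([492.8,-163.8,135]))
c=lambda im,x,y,w,h,k:cv2.resize(im[y:y+h,x:x+w,::-1],None,fx=k,fy=k,interpolation=cv2.INTER_CUBIC)
cv2.imwrite("pics/g.png",np.hstack([c(f["pixels"],310,180,80,100,5),c(g["pixels"],330,170,70,100,5)]))
E
```

```text
clk 13.75 tcp [ 492.9 -164.   117.3] rpy [ 1.80e+02 -1.00e-01  7.94e+01] F [0.5 1.1 0.4] open -0.003
shift cm [ 0.01 -0.01  0.03] turn [ 0.02 -0.07  0.03]
[[349.77424821 230.33998905]]
```

View pics/g.png

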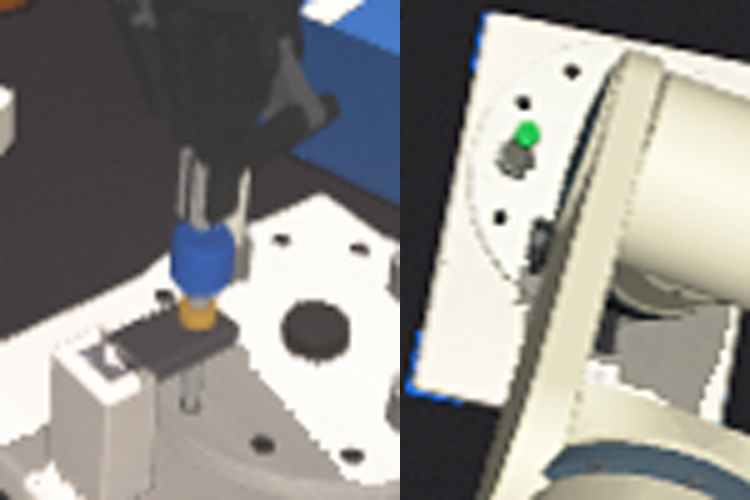

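The shut fingertips are at about crop (195,225), level with the knob's top. They appear about 33 mm higher than the reported TCP. The lifted-tube picture agrees: the fingers ended only about 25 mm below the tube's top. Before relying on that, I'll check the offset in numbers from the saved pictures.

```bash
python3 - <<'E'
from fit import *
f=pickle.load(open("s2.pkl","rb"));P=cam(f)
for z in (222,240,250,255,260,270,281):print(z,P([641.3,-191.6,z]).round(1))
h=cv2.cvtColor(f["pixels"],cv2.COLOR_RGB2HSV);print(f["pixels"][158:172:1,404].tolist())
f,g=pickle.load(open("s5.pkl","rb"));P=cam(f)
for z in (117,135,148,155):print(z,P([492.9,-164,z]).round(1))
print(blob(f["pixels"],'b',(335,215,365,245),smin=120,vmin=50))
f0=pickle.load(open("side0.pkl","rb"));print(blob(f0["pixels"],'b',(335,215,365,245),smin=120,vmin=50))
E
```

```text
222 [[402.5 178.1]]
240 [[403.6 171.3]]
250 [[404.2 167.5]]
255 [[404.5 165.6]]
260 [[404.8 163.7]]
270 [[405.5 159.8]]
281 [[406.2 155.5]]
[[57, 56, 59], [57, 56, 58], [66, 65, 67], [80, 79, 79], [70, 69, 70], [54, 54, 56], [54, 53, 56], [107, 104, 104], [155, 142, 134], [147, 108, 83], [143, 85, 48], [144, 85, 47], [143, 84, 46], [142, 83, 45]]
117 [[349.4 236.5]]
135 [[349.9 230.4]]
148 [[350.2 225.8]]
155 [[350.4 223.3]]
(array([349.83673469, 231.32653061]), array([  9,  10,  13,  14, 147], dtype=int32))
(array([349.77380952, 230.41071429]), array([  9,   8,  13,  16, 168], dtype=int32))
```

The pictures confirm it: the real fingertips are about 30–35 mm above the reported TCP, for the tube and for the knob. I'll rise a little, open, then come down about 33 mm lower while watching the force.

Request:
{"api": "apply_moves", "payload": {
  "newtons": 40,
  "targets": [
    [[-1,0,0,-1,0,0,0],[0,0,0,-1.5,0,0,0],[0.6,0,0,-1.5,0,0,0],[0.6,0,0,-1.5,0,0,0],[0.6,0,0,-1.5,0,0,0],[0.6,0,0,0,0,0,0],[0.6,0,0,0.5,0,0,0],[0.6,0,0,1,0,0,0]]
  ]
}}

```text
clock: 14.65
eef_pos: [492.6, -163.8, 106.7]
tcp_rot: [-3.141, -0.001, 1.386]
contact_force: [0.0, 0.6, -0.2]
opening: 0.797
```

```bash
python3 d.py 492.8 -163.8 85 79.4
```

```text
clk 14.65 tcp [ 492.6 -163.8  106.7] rpy [-1.80e+02 -1.00e-01  7.94e+01] F [ 0.   0.6 -0.2] open 0.797
shift cm [0.   0.02 2.17] turn [-0.03 -0.08  0.04]
```

Request:
{"api": "apply_moves", "payload": {
  "newtons": 40,
  "targets": [
    [[0.6,0,0,0.4,0,0,0],[0.6,0,0,0.8,0,0,0],[0.6,0,0,1.2,0,0,0],[0.6,0,0,1.6,0,0,0],[0.6,0,0,2,0,0,0],[0.6,0,0,2,0,0,0]]
  ]
}}

```text
clock: 15.25
eef_pos: [492.1, -163.7, 86.1]
tcp_rot: [-3.14, -0.001, 1.386]
contact_force: [-0.0, 0.8, -0.3]
opening: 0.798
```

```bash
python3 d.py 492.8 -163.8 85 79.4; python3 - <<'E'
from fit import *
from rig import r
f=r.grab_frame("side");pickle.dump(f,open("s6.pkl","wb"))
c=lambda im,x,y,w,h,k:cv2.resize(im[y:y+h,x:x+w,::-1],None,fx=k,fy=k,interpolation=cv2.INTER_CUBIC)
cv2.imwrite("pics/h.png",c(f["pixels"],310,180,90,90,6))
E
```

```text
clk 15.25 tcp [ 492.1 -163.7   86.1] rpy [-1.799e+02 -1.000e-01  7.940e+01] F [-0.   0.8 -0.3] open 0.798
shift cm [0.   0.07 0.11] turn [-0.09 -0.08  0.03]
```

View pics/h.png

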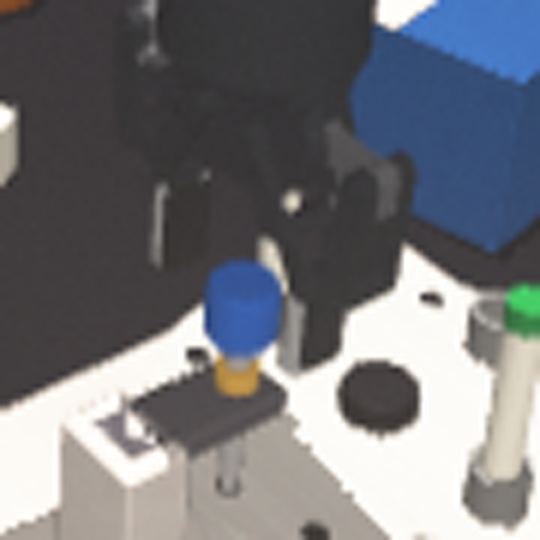

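The fingers now straddle the knob, with tips at about crop (165,268) and (300,370). Their midpoint is just below the knob's centre (243,305). Closing gradually.

Request:
{"api": "apply_moves", "payload": {
  "newtons": 40,
  "targets": [
    [[0.4,0,0.05,0,0,0,0],[0.2,0,0.05,0,0,0,0],[0,0,0.05,0,0,0,0],[-0.2,0,0.05,0,0,0,0],[-0.25,0,0.05,0,0,0,0],[-0.3,0,0.05,0,0,0,0],[-0.4,0,0.05,0,0,0,0],[-0.4,0,0.05,0,0,0,0]]
  ]
}}

```text
clock: 16.1
eef_pos: [492.8, -164.4, 86.7]
tcp_rot: [-3.141, -0.001, 1.387]
contact_force: [-2.5, -4.1, 5.2]
opening: 0.322
```

Request:
{"api": "apply_moves", "payload": {
  "newtons": 60,
  "targets": [
    [[-1,0,0,0,0,0,0],[-1,0,0,0,0,0,0],[-1,0,0,0,0,0,0],[-1,0,0,0,0,0,0]]
  ]
}}

```text
clock: 16.5
eef_pos: [492.8, -164.4, 86.8]
tcp_rot: [-3.141, -0.0, 1.387]
contact_force: [-1.8, -2.4, 4.7]
opening: 0.315
```

```bash
python3 d.py 492.8 -163.8 100 79.4
```

```text
clk 16.5 tcp [ 492.8 -164.4   86.8] rpy [-179.9   -0.    79.4] F [-1.8 -2.4  4.7] open 0.315
shift cm [ 0.06 -0.01 -1.32] turn [-0.05 -0.03  0.05]
```

Request:
{"api": "apply_moves", "payload": {
  "targets": [
    [[-1,0,0,-0.2,0,0,0],[-1,0,0,-0.4,0,0,0],[-1,0,0,-0.6,0,0,0],[-1,0,0,-0.7,0,0,0],[-1,0,0,-0.7,0,0,0]]
  ]
}}

```text
clock: 17.0
eef_pos: [492.7, -164.4, 93.8]
tcp_rot: [-3.141, -0.0, 1.387]
contact_force: [1.3, -2.4, -7.6]
opening: 0.311
```

```bash
python3 - <<'E'
from fit import *
from rig import r
s=r.sense();print(s["eef_pos"],s["contact_force"],s["wrist_torque"],s["opening"])
f=r.grab_frame("side");pickle.dump(f,open("s7.pkl","wb"))
for n in("s6.pkl","s7.pkl"):
    print(blob(pickle.load(open(n,"rb"))["pixels"],'b',(335,205,365,245),smin=120,vmin=40))
E
```

```text
[ 492.7103139  -164.40214035   93.76397123] [ 1.27971593 -2.41633884 -7.6125658 ] [-0.59359061 -0.21223021 -0.01256316] 0.31089980898229125
(array([349.81987578, 230.75776398]), array([  9,  19,  13,  15, 161], dtype=int32))
(array([347.73333333, 228.11111111]), array([ 9, 16,  8, 16, 90], dtype=int32))
```

At about 7 mm of travel the force is −7.6 N, the expected spring load, and the knob rose in the image. Continuing to the stop.

Request:
{"api": "apply_moves", "payload": {
  "targets": [
    [[-1,0,0,-0.2,0,0,0],[-1,0,0,-0.4,0,0,0],[-1,0,0,-0.55,0,0,0],[-1,0,0,-0.6,0,0,0],[-1,0,0,-0.6,0,0,0]]
  ]
}}

```text
clock: 17.55
eef_pos: [492.7, -164.4, 99.7]
tcp_rot: [-3.141, -0.0, 1.387]
contact_force: [2.3, -3.9, -9.8]
opening: 0.314
```

Request:
{"api": "apply_moves", "payload": {
  "targets": [
    [[-1,0,0,-0.05,0,0,0],[-1,0,0,-0.1,0,0,0],[-1,0,0,-0.1,0,0,0]]
  ]
}}

```text
clock: 17.85
eef_pos: [492.7, -164.4, 100.7]
tcp_rot: [-3.141, -0.0, 1.387]
contact_force: [2.8, -4.6, -9.0]
opening: 0.31
```

Request:
{"api": "apply_moves", "payload": {
  "targets": [
    [[-1,0,0,-0.05,0,0,0],[-1,0,0,-0.1,0,0,0],[-1,0,0,-0.1,0,0,0]]
  ]
}}

```text
clock: 18.15
eef_pos: [492.7, -164.4, 101.1]
tcp_rot: [-3.14, -0.0, 1.387]
contact_force: [5.1, -3.7, -17.8]
opening: 0.308
```

The force jumped to −17.8 N and the motion stopped at 14.3 mm, so this is the hard stop. I'll hold and make a final check.

Request:
{"api": "apply_moves", "payload": {
  "targets": [
    [[-1,0,0,0,0,0,0],[-1,0,0,0,0,0,0],[-1,0,0,0,0,0,0],[-1,0,0,0,0,0,0],[-1,0,0,0,0,0,0],[-1,0,0,0,0,0,0],[-1,0,0,0,0,0,0],[-1,0,0,0,0,0,0]]
  ]
}}

```text
clock: 18.95
eef_pos: [492.6, -164.4, 101.0]
tcp_rot: [-3.14, -0.0, 1.387]
contact_force: [3.3, -3.8, -13.0]
opening: 0.313
```

```bash
python3 - <<'E'
from fit import *
from rig import r
s=r.sense();print(s["eef_pos"],s["contact_force"],s["opening"])
f=r.grab_frame("side");P=cam(f)
print("knob bbox",blob(f["pixels"],'b',(335,205,365,245),smin=120,vmin=40)[1],"cap",blob(f["pixels"],'o',(255,150,280,195),vmin=150)[0])
print("knob bottom/px for 0 and 14:",P([492.8,-163.8,122])[0],P([492.8,-163.8,136])[0])
c=lambda im,x,y,w,h,k:cv2.resize(im[y:y+h,x:x+w,::-1],None,fx=k,fy=k,interpolation=cv2.INTER_CUBIC)
cv2.imwrite("pics/i.png",c(f["pixels"],250,150,160,120,5))
E
```

```text
[ 492.64982253 -164.39956412  101.02601353] [  3.33845451  -3.80507945 -12.97524671] 0.3128463802573871
knob bbox [10 14  7 15 84] cap [264.91176471 173.76470588]
knob bottom/px for 0 and 14: [349.41107889 234.80956425] [349.80244248 229.99307601]
```

View pics/i.png

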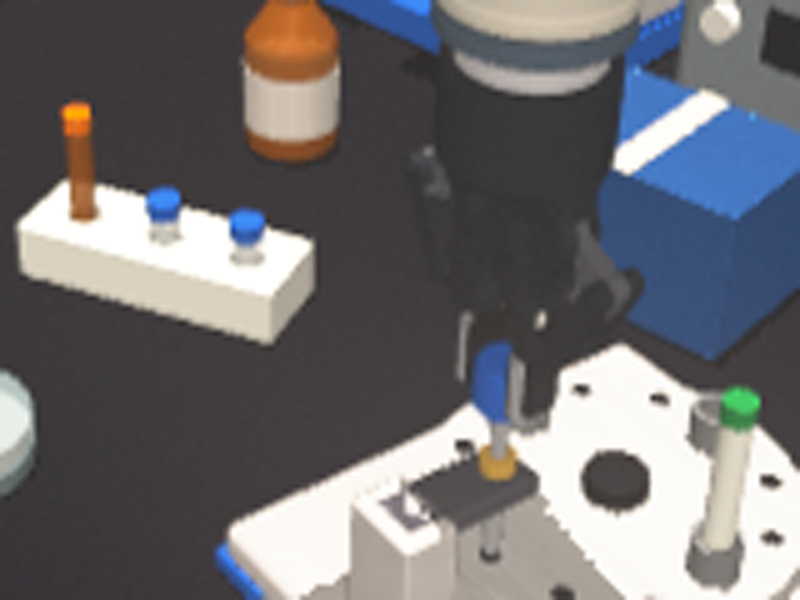

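The knob is raised by about 5 px (14 mm), with bare stem visible and the pin tip above its hole. The tube stands in the rack. I'll add a little upward preload and hand in.

Request:
{"api": "apply_moves", "payload": {
  "targets": [
    [[-1,0,0,-0.05,0,0,0],[-1,0,0,-0.05,0,0,0],[-1,0,0,-0.05,0,0,0]]
  ]
}}

```text
clock: 19.3
eef_pos: [492.6, -164.4, 101.1]
tcp_rot: [-3.14, -0.001, 1.387]
contact_force: [5.2, -4.8, -16.8]
opening: 0.308
```

```bash
python3 -c "
from rig import r
s=r.sense();print(s['eef_pos'],s['contact_force'],s['opening']);print(r.sign_off())"
```

```text
[ 492.60415212 -164.36758455  101.0640205 ] [  5.16367315  -4.81843145 -16.81058293] 0.3084833977277892
the job is handed in; nothing more can be done
None
```

The tube is in the rack's empty hole, and I handed the job in at 19.3 s with the gripper still holding the knob at its stop.

- **Tube:** I gripped it at 25 N and lowered it until it touched the floor of the hole at about 6 N. I then let go and backed off. Its cap is within 1 px of where it should be when fully seated, and it stands upright.
- **Knob:** I gripped it at 60 N and pulled it up 14.3 mm by the arm's reading. The pull then jumped from about 9 N to about 17 N with almost no further motion, which marks the hard stop. In the picture the knob rose about 5 px, which is about 14 mm, and the pin tip looks clear of its hole.

**Disagreements**
- **Fingertip height:** the fingertips looked about 30–35 mm higher in the pictures than the reported tool position. My first close on the knob therefore shut on nothing just above it. I went about 31 mm lower by the reported position and the second close held.
- **Where the tube was held:** for the same reason I gripped it near or on its cap rather than on the middle of the glass.
- **Opening on the knob:** the gripper opening read about 27 mm on the 29 mm knob. The grip held, with no sign of slipping.

In the last picture everything in view was in place. It did not show the second green-capped tube, which the arm hid, or the tube block and beaker.

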